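# Pack the upper tier into the miniature case

## Task

The black knight is standing on the lid of the closed blue miniature case: set it down upright on the dark grey road piece, let go, and only then lift the lid by its bar handle and swing it right over until it rests on its stop, without letting it slam. With the lid resting open and released, pick up the aluminium upper tier by its orange grip and lower it, without dropping it, into the case so that its four corner posts are fully home in the four sockets of the frame inside. Leave everything else on the counter where it is, and let go of everything.

Things in the scene. Friction and masses are not known exactly. Their poses are not given: they have to be found in the camera images.
- case: Blue open-topped case, fixed, outer 140 mm (its x) by 220 mm (its y) by 115 mm high, walls and floor 6 mm. Origin: centre of its underside; z up; +x points to the hinge side, -x to the side with the lid's bar handle. The lower aluminium frame with four sockets is fixed on its floor (see seat).
- seat (a point): Middle of the case's inner floor, 6 mm above the counter; axes as the case. A seated tier's origin lies here. Four aluminium socket blocks, 28 mm wide and high, stand on the floor at x = +-35 mm, y = +-70 mm, each with a 15 mm square hole down to the floor and a 3 mm chamfer at its mouth; low rails and 30 mm high figures between them are clear of a seated tier.
- lid (a joint): Lid angle, rad: 0 closed, grows as it opens upward, 1.8 at its stop (leaning back past upright). Blue plate 140 x 220 x 8 mm, 0.3 kg, closed its underside is 115 mm and its top 123 mm above the counter. It pivots freely: let go short of upright it falls shut; past upright it tips on to the stop.
- lid_hinge (a point): Middle of the hinge at the case's +x rim, 119 mm above the counter, level with the handle when closed. The true pivot line is 4 mm below this point (when closed) and runs along the case's y.
- lid_handle (a point): Middle of the lid's handle: a round aluminium bar 10 mm thick, 110 mm long along the case's y, 35 mm in front of the lid's free (-x) edge, 175 mm from the hinge point, 119 mm above the counter when closed. An arm at each end carries it; free space all round, so it can turn between gripping fingers as the lid swings. It is the highest part of the raised lid.
- tier: Aluminium upper tier of the stacking frame, loose, 0.2 to 0.4 kg, standing on its four posts on the counter. Origin: middle of the plane of the post feet; z up. Posts 10 mm round, at x = +-35 mm, y = +-70 mm; tray deck 88 mm (x) by 158 mm (y), its upper face 55 mm above the feet, rim 61 mm. A half turn makes no difference.
- tier_grip (a point): Middle of the tier's orange grip: a bar 54 mm long (tier x), 14 mm wide (tier y), 18 mm high, 80 to 98 mm above the post feet (this point 89 mm), on two thin uprights over the middle of the deck.
- knight: Black ceramic chess knight, loose, about 0.1 kg, 84 mm tall, round base 36 mm across. Origin: centre of its underside; z up. From 20 to 72 mm above the underside neck and head are 20 mm thick with flat sides facing its +-y; the neck is 26 mm along x, the snout points to -x. It starts upright on the closed lid.
- road: Dark grey plastic road piece, fixed to the counter, 110 mm (its x) by 85 mm (its y) by 8 mm thick, flat, with white and yellow markings. Origin: centre of its underside; z up.
- cliff: Bystander: brown resin cliff edge, 60 x 90 mm, 85 mm tall. Origin: centre of underside.
- ministand: Bystander: round aluminium miniature stand, 52 mm across, 52 mm tall. Origin: centre of underside.
- pot_red: Bystander: paint pot with red cap, 32 mm across, 45 mm tall. Origin: centre of underside.
- pot_yellow: Bystander: paint pot with yellow cap, 32 mm across, 45 mm tall. Origin: centre of underside.
- pawn: Bystander: white pawn, 32 mm across, 50 mm tall. Origin: centre of underside.
- primer: Bystander: slim bottle with black cap, 40 mm across, 125 mm tall, between the case and the tier and road piece. Origin: centre of underside.
- brush: Bystander: brush with a wooden handle, lying flat beyond the case.

How it is judged:
On the way, in this order (a step that is already met when the one before it is completed fails the run):
1. the knight stands upright on the road piece, released (x of knight in the frame of road between -0.05 and 0.05 m and y of knight in the frame of road between -0.038 and 0.038 m and z of knight in the frame of road between 0.004 and 0.012 m and angle between knight's own z axis and vertical below 0.12 rad and linear speed of knight below 0.03 m/s and contact force between the fingers and knight below 0.05 N and value of joint lid below 0.1 rad), for 0.2 s.
2. the lid rests on its stop, released, and the knight still stands on the road piece (value of joint lid above 1.76 rad and velocity of joint lid between -0.1 and 0.1 rad/s and contact force between the fingers and case below 0.05 N and x of knight in the frame of road between -0.05 and 0.05 m and y of knight in the frame of road between -0.038 and 0.038 m and z of knight in the frame of road between 0.004 and 0.012 m and angle between knight's own z axis and vertical below 0.12 rad and linear speed of knight below 0.03 m/s and contact force between the fingers and knight below 0.05 N), for 0.3 s.
At the end, for the whole second after the job is handed in: Knight upright and released on the road piece (within 50 mm along, 38 mm across of its centre; tilt under 0.12 rad); lid released on its stop (above 1.76 of 1.8 rad); tier released, at rest in the case, posts home (3 mm in depth, 6 mm sideways, 0.06 rad in yaw, either way round) (all of step 2 and horizontal distance between tier and seat below 0.006 m and z of tier in the frame of seat between -0.003 and 0.003 m and angle between the x axis of tier and the x axis of case, either way round below 0.06 rad and angle between tier's own z axis and vertical below 0.04 rad and linear speed of tier below 0.02 m/s and contact force between the fingers and tier below 0.05 N); the robot touches nothing.
It fails at once if another thing on the counter moved by more than 25 mm (distance of any of cliff, ministand, pot_red, pot_yellow, pawn, brush, primer from where it was at the start of the episode above 0.025 m).
It fails at once if the lid slams (swings faster than 2.5 rad/s) (velocity of joint lid above 2.5 rad/s or velocity of joint lid below -2.5 rad/s).
It fails at once if the lid is raised while the knight is still on it (value of joint lid above 0.1 rad and x of knight in the frame of case between -0.08 and 0.08 m and y of knight in the frame of case between -0.12 and 0.12 m).
It fails at once if the knight is knocked over (angle between knight's own z axis and vertical above 0.8 rad).
It fails at once if the tier is dropped into the case (horizontal distance between tier and seat below 0.05 m and z of tier in the frame of seat below 0.1 m and linear speed of tier above 0.5 m/s).
It also fails if it takes over 72 s, if anything falls off the work surface, if the arm or the gripper's body presses on something with over 40 N, if the wrist force passes 120 N, or if a joint passes its speed limit or range.

## Robot

A 6-joint arm with a two-finger parallel gripper is mounted at the origin on the work surface. World frame = base frame: x ahead of the robot, y to its left, z up, the work surface at z = 0. Lengths are in m, angles in rad, forces in N, time in s.
With the tool pointing down it reaches from about 0.3 to 0.85 m from the base axis. Payload 5.4 kg.
Tool frame: the origin (TCP) lies at the very end of the fingers, on their centre line; the grasp point (between the pads) lies 19 mm behind it; z points along the fingers, y is the line along which they close (so a half turn about z gives the same grasp; the last joint's range is limited). The gripper opens to 85 mm and grips with 20 to 120 N. Pads are 22 mm wide; open, the fingers measure 114 mm over their backs; the gripper's body (76 mm by 85 mm) begins 54 mm behind the grasp point. The pads swing forward as they close: fully open they stand 13 mm farther back than shut.
Start: joints at [0.947, 0.158, 1.597, -0, 1.386, -0.21], TCP at [0.231, 0.526, 0.231] pointing down, gripper open.
Joint ranges: [-2.91, 2.91], [-0.94, 2.29], [0.18, 2.7], [-1.29, 4.43], [0.17, 2.64], [-3, 3]. Speed limits (rad/s): [2.57, 2.57, 3.14, 3.14, 3.14, 3.14].

## Interface

Orientations are given as a unit quaternion [w, x, y, z].
In Python, from station import status, eyes, manip gives the robot as it stands.
- The arm moves only by the tool drive_tool, never from a script. Its argument "commands" is a list of rows, each a list of 7 numbers: the shift along the tool's x, y, z in units of 100 mm (1.0 is 100 mm), then the turn, a rotation vector about the tool's x, y, z in units of pi/4 rad (1.0 is pi/4 rad), then the closure, from -1 (fully open) to 1 (shut). A call has 1 to 12 rows; each row shifts and turns the commanded pose from where the row before left it, along the tool's axes as they then stand; what a row does not reach is not made up. A row lasts 1/8 s, in which the tool goes at most 62.5 mm and 10.7 degrees, less where a joint would pass 70% of its speed; a pose out of reach is approached as far as the arm can. A call with a number of a shift or a turn outside -1 to 1 is refused whole. A call with a gripper value outside its range is refused whole. The fingers move at their own pace and stop on an object; "grip_force" is the grip in N (left out, the last holds). Time passes only in rows, so rows that do not move let the fingers close. It gives the time, the measured TCP pose, the force, the opening and the grip force at its end, in the units of the state.
- status.sense(): the state, without advancing time (a new reading comes with each control period).
- eyes.grab_frame(name): name is "scene" or "top" or "wrist"; returns the picture (384x512x3 uint8, red, green, blue); there is no depth.
- eyes.camera_model(name): a dict with "fov_y" (degrees; the focal length in pixels is half the picture's height over the tangent of half this angle, whatever the lens; pixels are square), "cx", "cy" (the principal point, pixels), "extrinsics" (4x4, takes a point from camera to world coordinates). Camera axes: x right, y down, z forward; pixel columns grow to the right and rows downward; lengths in m; the calibration is good to about 2 mm. A picture is of the moment at which its call begins: read the wrist's pose just before it. camera_model takes no time and is no camera call; for the wrist camera it gives the pose at the moment of the call.
- manip.hand_in(): hands the job in; it is judged then, once.
The state is a dict: "time_s": time; "joints": joint angles; "qvel": joint speeds; "tau": joint torques, N m; "tool_pos": TCP position; "tool_rot": TCP orientation; "ft_force": force on the tool from outside, world axes, zero at the start; "wrist_torque": the same for the moment, N m; "finger_gap": finger opening in m; "grip_force": force on a finger pad.
Only numpy, scipy, OpenCV 4.12 (cv2) and the standard library are available. Lean on these libraries where they do the work, as an engineer would, in place of code of your own. Each camera call takes 0.05 s, during which the arm holds its last target. There are 200 camera calls.

## Working session

There is one attempt and no reset: what is moved stays moved. The work goes in short steps, Python scripts to look and compute and a tool call to move; the robot and the scene stay as the last step left them, time stands still between calls to the robot, and variables do not carry over. Pictures are saved under pics/ and viewed, at most 10 in all, crops included, and the job is handed in when it is done.

Besides the shell and the picture viewer there is one more tool, called after "Emit:" as a command line: name --pt "numbers of a row" for each row, then --argument value for the rest. drive_tool: Moves the arm, as the interface text tells. Shifts and turns lie within -1 to 1; 1 stands for 100 mm of shift or pi/4 rad of turn. Its arguments: {"type":"object","properties":{"commands":{"type":"array"},"grip_force":{"type":"number"}},"required":["commands"]}

```bash
mkdir -p pics; ls; python3 - <<'E'
from station import status, eyes
import cv2,numpy as np
for n in("scene","top"):
    im=eyes.grab_frame(n); cv2.imwrite(f"pics/{n}0.png",im[:,:,::-1])
    m=eyes.camera_model(n); print(n,m["fov_y"],m["cx"],m["cy"]); print(np.round(m["extrinsics"],3).tolist())
s=status.sense();print(s["tool_pos"],s["tool_rot"],s["time_s"])
E
```

```text
pics
scene 51.023538844875034 255.24434666009316 186.96270617705918
[[-0.557, 0.534, -0.636, 1.335], [0.831, 0.354, -0.43, 0.596], [-0.005, -0.768, -0.641, 0.856], [0.0, 0.0, 0.0, 1.0]]
top 45.201096680510325 250.7150923941477 183.31266081403533
[[0.025, -0.998, 0.056, 0.474], [-1.0, -0.024, 0.014, 0.052], [-0.013, -0.057, -0.998, 1.529], [0.0, 0.0, 0.0, 1.0]]
[0.23088765 0.52600763 0.2304081 ] [-3.55669498e-04  2.05423379e-01  9.78672815e-01 -7.93850983e-04] 0.1
```

View pics/top0.png

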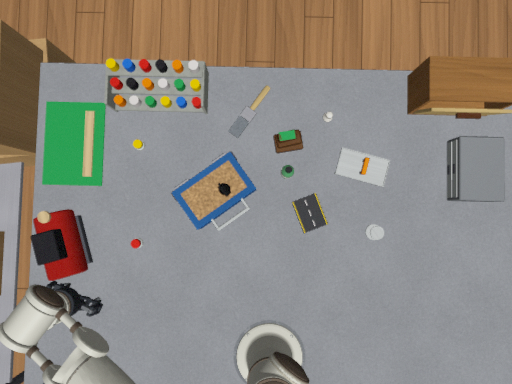

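View pics/scene0.png

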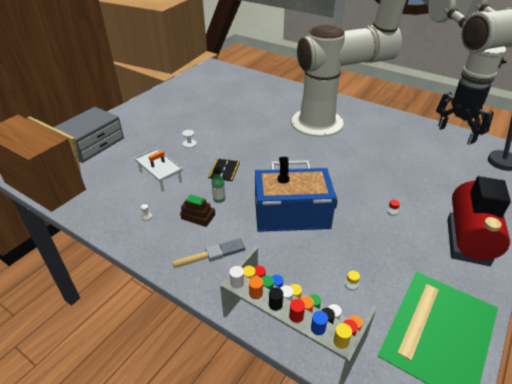

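Top view: case at about (213,190) with its handle at (231,214), knight on it at (224,189), road at (310,212), tier at (363,167) with grip at (365,166), primer at (288,171). The scene view agrees.

```bash
cat > h.py <<'E'
from station import status, eyes
import cv2,numpy as np
from scipy.spatial.transform import Rotation as R
def cam(n):
    m=eyes.camera_model(n); return m,192/np.tan(np.radians(m["fov_y"])/2)
def ray(n,u,v,c=None):
    m,f=c or cam(n); E=np.array(m["extrinsics"]); d=E[:3,:3]@np.array([(u-m["cx"])/f,(v-m["cy"])/f,1]); return E[:3,3],d
def onz(n,u,v,z,c=None):
    o,d=ray(n,u,v,c); return (o+d*(z-o[2])/d[2])
def proj(n,p,c=None):
    m,f=c or cam(n); E=np.array(m["extrinsics"]); q=E[:3,:3].T@(np.array(p)-E[:3,3]); return np.array([m["cx"]+f*q[0]/q[2],m["cy"]+f*q[1]/q[2]])
def rect(n,mask,z,c=None):
    # largest contour -> world points on plane z -> minAreaRect (mm): centre, sizes, long-axis dir angle
    cs,_=cv2.findContours(mask.astype(np.uint8),cv2.RETR_EXTERNAL,cv2.CHAIN_APPROX_NONE); k=max(cs,key=cv2.contourArea)[:,0,:]
    P=np.array([onz(n,u,v,z,c)[:2] for u,v in k]); b=cv2.boxPoints(cv2.minAreaRect((P*1000).astype(np.float32)))
    e=[b[1]-b[0],b[2]-b[1]]; e.sort(key=lambda q:-np.hypot(*q)); a=np.degrees(np.arctan2(e[0][1],e[0][0]))%180
    return b.mean(0),np.hypot(*e[0]),np.hypot(*e[1]),a
E
python3 - <<'E'
from h import *
im=cv2.imread("pics/top0.png"); hsv=cv2.cvtColor(im,cv2.COLOR_BGR2HSV); H,S,V=[hsv[:,:,i].astype(int) for i in range(3)]
def win(m,x0,x1,y0,y1):
    w=np.zeros_like(m); w[y0:y1,x0:x1]=m[y0:y1,x0:x1]; return w
c=cam("top")
def show(k,m,z): print(k,m.sum(),rect("top",m,z,c))
blue=win((H>100)&(H<125)&(S>120),165,262,145,235); show("blue",blue,.123)
show("cork",win((H>5)&(H<28)&(S>60)&(V>90),170,262,150,235),.124)
show("kn",win(V<45,205,240,175,205),.20)
show("road",win((V<75),285,335,188,240),.008)
show("grip",win((H<20)&(S>140),340,395,140,195),.098)
show("tier",win((V>170)&(S<40)|((H<20)&(S>140)),328,395,140,195),.061)
h=win((V>140)&(S<60),205,255,195,235); show("handle",h,.119)
show("primer",win((H>40)&(H<90)&(S>60),278,300,160,180),.11)
for a in(h,):
    ys,xs=np.nonzero(a); print(xs.min(),xs.max(),ys.min(),ys.max())
crop=cv2.resize(im[135:245,160:400],None,fx=3.3,fy=3.3,interpolation=cv2.INTER_CUBIC); cv2.imwrite("pics/crop.png",crop)
E
```

```text
blue 1272 (array([529.31384, 184.32663], dtype=float32), np.float32(219.48456), np.float32(141.64635), np.float32(126.52015))
cork 1754 (array([530.631  , 185.82819], dtype=float32), np.float32(178.05482), np.float32(98.035255), np.float32(126.64002))
kn 95 (array([531.34   , 147.31769], dtype=float32), np.float32(28.97311), np.float32(28.890385), np.float32(91.38384))
road 605 (array([ 469.58054 , -122.552734], dtype=float32), np.float32(106.63712), np.float32(69.74926), np.float32(22.405487))
grip 70 (array([ 619.0163 , -280.48224], dtype=float32), np.float32(50.84924), np.float32(12.734172), np.float32(166.72067))
tier 1315 (array([ 619.8826 , -281.60202], dtype=float32), np.float32(157.76651), np.float32(89.110085), np.float32(75.98412))
handle 1281 (array([457.44705, 134.08646], dtype=float32), np.float32(149.53064), np.float32(118.69464), np.float32(91.44682))
primer 89 (array([596.95844, -40.52529], dtype=float32), np.float32(34.057125), np.float32(33.88814), np.float32(1.187873))
205 254 195 234
```

View pics/crop.png

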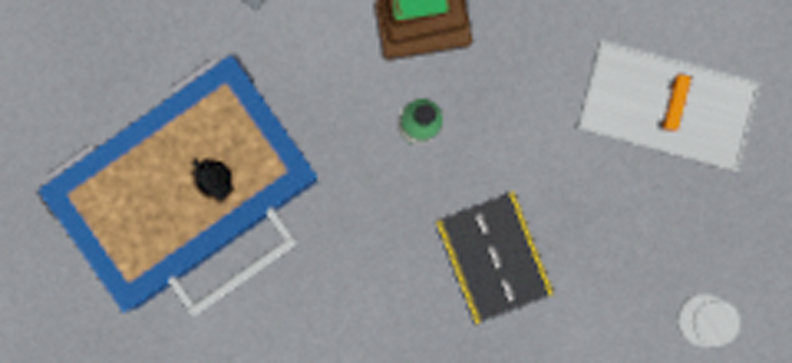

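The crop confirms the layout: lid rectangle 219x142 mm, centre (0.530, 0.185), and the tier rectangle is 158x89 mm as it should be. The knight's snout bump appears at crop (196,163). Next I move the wrist camera above the knight.

Emit:
drive_tool --pt "-0.2 -0.1 -0.3 0 0 0 -1" --pt "-0.4 -0.24 -0.3 0 0 0 -1" --pt "-0.45 -0.28 -0.2 0 0 0 -1" --pt "-0.45 -0.28 -0.2 0 0 0 -1" --pt "-0.45 -0.28 -0.2 0 0 0 -1" --pt "-0.45 -0.28 -0.2 0 0 0 -1" --pt "-0.45 -0.28 -0.1 0 0 0 -1" --pt "-0.45 -0.28 0 0 0 0 -1" --pt "-0.45 -0.28 0 0 0 0 -1" --pt "-0.22 -0.1 0 0 0 0 -1" --pt "0 0 0 0 0 0 -1"

```text
time_s: 1.48
tool_pos: [0.4987, 0.1458, 0.3804]
tool_rot: [-0.001, 0.207, 0.978, -0.0]
ft_force: [-0.1, -0.5, -0.1]
finger_gap: 0.0854
grip_force: 0.0
```

```bash
python3 - <<'E'
from h import *
s=status.sense();print(s["tool_pos"],s["tool_rot"],s["time_s"],s["joints"])
m=eyes.camera_model("wrist");print(m["fov_y"],np.round(m["extrinsics"],3).tolist())
np.savez("w1.npz",E=m["extrinsics"])
cv2.imwrite("pics/w1.png",eyes.grab_frame("wrist")[:,:,::-1])
E
```

```text
[0.49865984 0.14580386 0.38042152] [-8.29517486e-04  2.06795371e-01  9.78383832e-01 -2.52790869e-04] 1.475 [ 5.16185268e-02 -3.95309617e-02  1.51404875e+00 -6.25274312e-05
  1.66880811e+00 -1.10258693e+00]
60.013225991291336 [[0.405, 0.868, 0.286, 0.424], [0.914, -0.384, -0.128, 0.179], [-0.001, 0.314, -0.949, 0.523], [0.0, 0.0, 0.0, 1.0]]
```

View pics/w1.png

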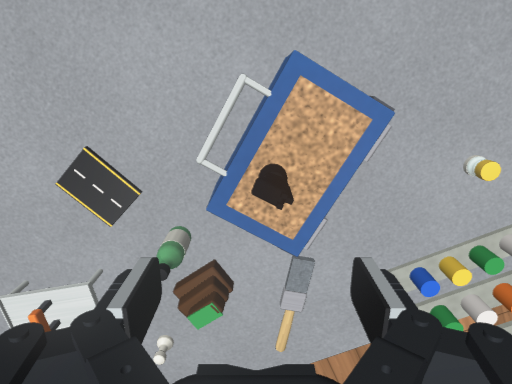

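The wrist view shows the knight at (273,185), with its round base around (274,173) and its head running down to (287,207). The handle bar runs (200,160)-(243,76) and the road is at (99,187). I'll zoom in to get the knight's heading and measure the rest.

```bash
python3 - <<'E'
from h import *
im=cv2.imread("pics/w1.png"); hsv=cv2.cvtColor(im,cv2.COLOR_BGR2HSV); H,S,V=[hsv[:,:,i].astype(int) for i in range(3)]
def win(m,x0,x1,y0,y1):
    w=np.zeros_like(m); w[y0:y1,x0:x1]=m[y0:y1,x0:x1]; return w
c=cam("wrist")
def show(k,m,z): print(k,m.sum(),rect("wrist",m,z,c))
show("cork",win((H>5)&(H<28)&(S>60)&(V>90),225,380,70,245),.124)
show("road",win((V<75)|((H>15)&(H<35)&(S>120)),50,148,140,230),.008)
h=win((V>150)&(S<40),190,280,60,180); show("handle",h,.123)
k=win(V<50,245,300,155,215); show("knightbase",k,.123)
crop=im[60:260,190:400].copy()
crop=cv2.convertScaleAbs(im[150:220,235:315],alpha=2.5,beta=10); crop=cv2.resize(crop,None,fx=7,fy=7,interpolation=cv2.INTER_CUBIC)
# overlay: top silhouette in top view
t=cv2.imread("pics/top0.png")[170:208,205:243]; t=cv2.resize(cv2.convertScaleAbs(t,alpha=2.5,beta=10),(490,490),interpolation=cv2.INTER_CUBIC)
cv2.imwrite("pics/kz.png",cv2.resize(np.hstack([crop,t]),(790,370)))
cs=max(cv2.findContours(k.astype(np.uint8),0,1)[0],key=cv2.contourArea)[:,0]
print([cs[:,0].min(),cs[:,0].max(),cs[:,1].min(),cs[:,1].max()])
for p in [(273,163),(273,173)]: print(onz("wrist",*p,.123,c))
E
```

```text
cork 10402 (array([528.2806 , 186.86414], dtype=float32), np.float32(179.00284), np.float32(99.29871), np.float32(126.74141))
road 3094 (array([ 466.5876 , -118.25452], dtype=float32), np.float32(108.68183), np.float32(86.50747), np.float32(22.549198))
handle 7141 (array([452.3504 , 136.17389], dtype=float32), np.float32(144.60675), np.float32(99.96121), np.float32(152.64197))
knightbase 1129 (array([546.27   , 153.93185], dtype=float32), np.float32(54.39773), np.float32(47.06873), np.float32(36.452568))
[np.int32(253), np.int32(292), np.int32(165), np.int32(208)]
[0.51660188 0.16134236 0.123     ]
[0.52829481 0.15640985 0.123     ]
```

View pics/kz.png

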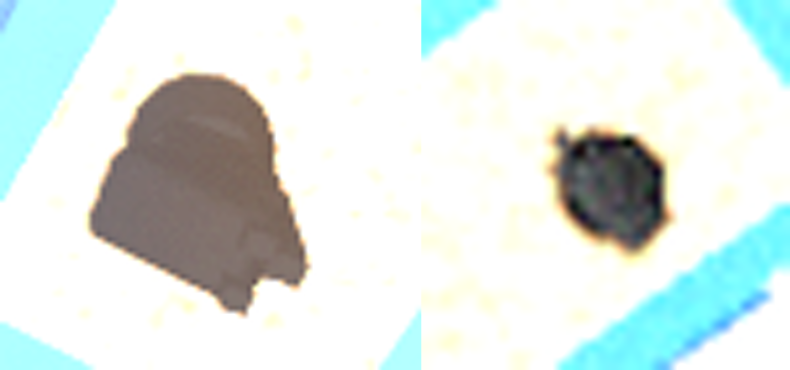

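Emit:
drive_tool --pt "-0.57 0.11 0.2 0 0 0 -1" --pt "-0.57 0.11 0.6 0 0 0 -1" --pt "0 0 0 0 0 0 -1" --pt "0 0 0 0 0 0 -1"

```text
time_s: 2.02
tool_pos: [0.5966, 0.1259, 0.3174]
tool_rot: [0.0, 0.205, 0.979, 0.0]
ft_force: [0.3, -0.4, 0.6]
finger_gap: 0.0855
grip_force: 0.0
```

```bash
python3 - <<'E'
from h import *
s=status.sense();print(s["tool_pos"],s["time_s"])
m=eyes.camera_model("wrist");print(np.round(np.array(m["extrinsics"])[:3,3],3))
im=eyes.grab_frame("wrist")[:,:,::-1].copy(); cv2.imwrite("pics/w2.png",im); np.savez("w2.npz",E=m["extrinsics"])
f=cam("wrist")[1]
def rast(im,m,f,z,cx=.54,cy=.15,r=.04,n=400):
    # resample picture on plane z: image right=-y, up=+x
    E=np.array(m["extrinsics"]); j,i=np.meshgrid(np.arange(n),np.arange(n)); X=cx+r-2*r*i/n; Y=cy+r-2*r*j/n
    q=np.stack([X-E[0,3],Y-E[1,3],z-E[2,3]+0*X],-1)@E[:3,:3]
    return cv2.remap(im,(m["cx"]+f*q[...,0]/q[...,2]).astype(np.float32),(m["cy"]+f*q[...,1]/q[...,2]).astype(np.float32),cv2.INTER_CUBIC)
w1=dict(m); w1["extrinsics"]=np.load("w1.npz")["E"]
tm,tf=cam("top")
V=[(im,m,f),(cv2.imread("pics/w1.png"),w1,f),(cv2.imread("pics/top0.png"),tm,tf)]
tiles=[]
for z in(.125,.165,.185,.2):
    g=[rast(a,b,c,z).max(2)<60 for a,b,c in V]
    h=g[0]&g[1]&g[2]
    n,l,st,ce=cv2.connectedComponentsWithStats(h.astype(np.uint8)); 
    if n<2: print(z,"none");continue
    k=1+st[1:,4].argmax(); pts=np.argwhere(l==k)[:,::-1]
    c,sz,a=cv2.minAreaRect(pts.astype(np.float32)); b=cv2.boxPoints((c,sz,a)); P=np.stack([.58-b[:,1]*.0002,.19-b[:,0]*.0002],1)
    e=P[1]-P[0]; e2=P[2]-P[1]; print(z,np.round(P.mean(0),4),[ (round(np.hypot(*q)*1000,1),round(np.degrees(np.arctan2(q[1],q[0]))%180,1)) for q in(e,e2)], "centroid",.58-ce[k][1]*.0002,.19-ce[k][0]*.0002)
    tiles.append(np.dstack([x.astype(np.uint8)*255 for x in g]))
a=cv2.convertScaleAbs(rast(im,m,f,.19),alpha=2.5,beta=10)
cv2.imwrite("pics/hull.png",cv2.resize(np.hstack([a]+[tiles[0],tiles[-2]]),(798,266)))
E
```

```text
[0.59662291 0.12588339 0.31737176] 2.025
[0.522 0.158 0.459]
0.125 [0.5348 0.1511] [(np.float32(32.8), np.float32(165.0)), (np.float32(36.0), np.float32(75.0))] centroid 0.5351931979512984 0.15197759007997125
0.165 [0.5337 0.1518] [(np.float32(27.0), np.float32(135.0)), (np.float32(42.4), np.float32(45.0))] centroid 0.5325335601242419 0.15031095005669773
0.185 [0.5322 0.1511] [(np.float32(24.6), np.float32(135.0)), (np.float32(41.7), np.float32(45.0))] centroid 0.5310137352699369 0.14941845985201424
0.2 [0.5298 0.1514] [(np.float32(20.0), np.float32(126.4)), (np.float32(40.4), np.float32(36.4))] centroid 0.528932379528792 0.1495614207416898
```

View pics/hull.png

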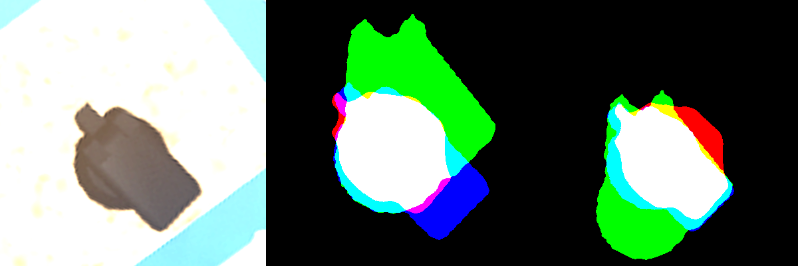

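The near-overhead view settles it: snout toward lower right, knight x axis at about 42°, base centre about (0.535, 0.1515). Next I turn the tool to grip its flat sides.

```bash
cat >> h.py <<'E'
def go(p,yaw):
    "total turn (units pi/4, current frame) and then shift (units 100mm, in the FINAL frame) to a tool-down pose, tool y at yaw deg"
    s=status.sense(); q=s["tool_rot"]; C=R.from_quat([q[1],q[2],q[3],q[0]])
    t=np.radians(yaw); y=np.array([np.cos(t),np.sin(t),0]); z=np.array([0,0,-1.]); T=R.from_matrix(np.stack([np.cross(y,z),y,z],1))
    rv=(C.inv()*T).as_rotvec()/(np.pi/4); print("t",s["time_s"],"turn",rv.round(3),"shift final",(T.inv().apply(np.array(p)-s["tool_pos"])*10).round(3),"shift cur",(C.inv().apply(np.array(p)-s["tool_pos"])*10).round(3))
E
python3 -c "
from h import *
go([.535,.1515,.27],132); go([.535,.1515,.155],132)"
```

```text
t 2.075 turn [-0.     0.004 -1.458] shift final [0.288 0.605 0.487] shift cur [ 0.671 -0.014  0.486]
t 2.075 turn [-0.     0.004 -1.458] shift final [0.288 0.605 1.637] shift cur [ 0.675 -0.015  1.636]
```

Emit:
drive_tool --pt "0 0 0 0 0 -0.21 -1" --pt "0 0 0 0 0 -0.21 -1" --pt "0 0 0 0 0 -0.21 -1" --pt "0 0 0 0 0 -0.21 -1" --pt "0 0 0 0 0 -0.21 -1" --pt "0 0 0 0 0 -0.21 -1" --pt "0 0 0 0 0 -0.2 -1" --pt "0.14 0.3 0.24 0 0 0 -1" --pt "0.15 0.3 0.24 0 0 0 -1" --pt "0 0 0 0 0 0 -1" --pt "0 0 0 0 0 0 -1"

```text
time_s: 3.45
tool_pos: [0.5365, 0.1502, 0.2714]
tool_rot: [0.003, -0.359, 0.933, -0.001]
ft_force: [0.3, 0.1, 0.4]
finger_gap: 0.0849
grip_force: 0.0
```

```bash
python3 -c "
from h import *
go([.535,.1515,.155],132)"
```

```text
t 3.45 turn [-0.004  0.005  0.001] shift final [0.002 0.02  1.164] shift cur [0.007 0.024 1.164]
```

Emit:
drive_tool --pt "0 0.02 0.4 0 0 0 -1" --pt "0 0 0.4 0 0 0 -1" --pt "0 0 0.36 0 0 0 -1" --pt "0 0 0 0 0 0 -0.2" --pt "0 0 0 0 0 0 0.1" --pt "0 0 0 0 0 0 0.3" --pt "0 0 0 0 0 0 0.6" --pt "0 0 0 0 0 0 1" --pt "0 0 0 0 0 0 1" --grip_force 30

```text
time_s: 4.58
tool_pos: [0.5356, 0.1514, 0.1545]
tool_rot: [0.002, -0.358, 0.934, -0.001]
ft_force: [-0.1, -0.3, 6.2]
finger_gap: 0.0197
grip_force: 33.2
```

Emit:
drive_tool --pt "0 0 -0.15 0 0 0 1" --pt "0 0 -0.4 0 0 0 1" --pt "0.1 -0.07 -0.4 0 0 0 1" --pt "0.3 -0.2 -0.2 0 0 0 1" --pt "0.4 -0.27 0 0 0 0 1" --pt "0.4 -0.27 0 0 0 0 1" --pt "0.4 -0.27 0 0 0 0 1" --pt "0.4 -0.27 0 0 0 0 1" --pt "0.22 -0.14 0 0 0 0 1" --pt "0.1 -0.07 0.2 0 0 0 1" --pt "0 0 0.3 0 0 0 1" --pt "0 0 0 0 0 0 1"

```text
time_s: 6.08
tool_pos: [0.4644, -0.1191, 0.2156]
tool_rot: [-0.002, -0.358, 0.934, 0.002]
ft_force: [-0.2, 0.4, -0.3]
finger_gap: 0.0195
grip_force: 32.3
```

```bash
python3 - <<'E'
from h import *
s=status.sense();print(s["finger_gap"],s["tool_pos"],s["ft_force"]);go([.468,-.12,.041],132)
cv2.imwrite("pics/s2.png",cv2.resize(eyes.grab_frame("scene")[60:260,130:400,::-1],None,fx=2.5,fy=2.5))
E
```

```text
0.019488273513032766 [ 0.46442395 -0.11911247  0.21561769] [-0.1695061   0.36215514 -0.25165853]
t 6.075 turn [ 0.006 -0.002 -0.001] shift final [-0.021 -0.031  1.746] shift cur [-0.024 -0.039  1.746]
```

View pics/s2.png

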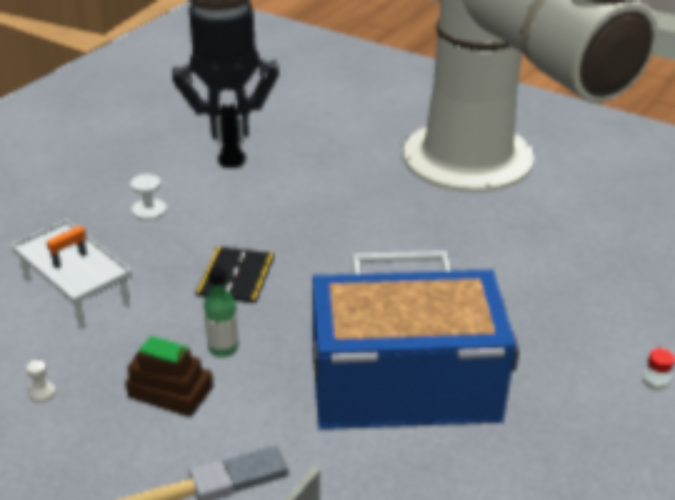

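The knight is held upright at crop (230,140), above the road at (235,272), and the lid is still closed. Lowering it.

Emit:
drive_tool --pt "-0.02 -0.03 0.4 0 0 0 1" --pt "0 0 0.5 0 0 0 1" --pt "0 0 0.4 0 0 0 1" --pt "0 0 0.25 0 0 0 1" --pt "0 0 0.1 0 0 0 1" --pt "0 0 0.04 0 0 0 1" --pt "0 0 0.03 0 0 0 1" --pt "0 0 0 0 0 0 1"

```text
time_s: 7.12
tool_pos: [0.4702, -0.121, 0.0462]
tool_rot: [0.0, -0.358, 0.934, -0.001]
ft_force: [0.7, 0.2, -1.2]
finger_gap: 0.0197
grip_force: 32.4
```

Emit:
drive_tool --pt "0 0 0.03 0 0 0 1" --pt "0 0 0.02 0 0 0 1" --pt "0 0 0 0 0 0 1"

```text
time_s: 7.5
tool_pos: [0.4694, -0.1206, 0.0402]
tool_rot: [-0.0, -0.358, 0.934, 0.0]
ft_force: [-0.2, 0.7, -0.7]
finger_gap: 0.0195
grip_force: 32.4
```

Emit:
drive_tool --pt "0 0 0.015 0 0 0 1" --pt "0 0 0 0 0 0 1"

```text
time_s: 7.75
tool_pos: [0.4697, -0.1208, 0.0395]
tool_rot: [-0.0, -0.358, 0.934, 0.0]
ft_force: [-2.1, 0.0, 4.8]
finger_gap: 0.0197
grip_force: 33.1
```

Emit:
drive_tool --pt "0 0 0 0 0 0 0.3" --pt "0 0 0 0 0 0 0" --pt "0 0 0 0 0 0 -0.5" --pt "0 0 0 0 0 0 -0.5" --pt "0 0 -0.2 0 0 0 -0.5" --pt "0 0 -0.5 0 0 0 -0.5" --pt "0 0 -0.5 0 0 0 -0.5" --pt "0 0 -0.5 0 0 0 -0.5" --pt "0 0 0 0 0 0 -0.5"

```text
time_s: 8.88
tool_pos: [0.4723, -0.1222, 0.2138]
tool_rot: [0.003, -0.358, 0.934, -0.004]
ft_force: [-0.1, -0.1, -0.9]
finger_gap: 0.0644
grip_force: 0.0
```

```bash
python3 - <<'E'
from h import *
go([.446,.122,.2],36.6)
cv2.imwrite("pics/w3.png",eyes.grab_frame("wrist")[:,:,::-1]); np.savez("w3.npz",E=cam("wrist")[0]["extrinsics"])
print(status.sense()["joints"])
E
```

```text
t 8.875 turn [-0.006  0.013  2.12 ] shift final [2.117 1.245 0.138] shift cur [-1.438  1.992  0.124]
[-5.01543486e-01 -6.27308373e-02  1.86726188e+00 -1.82881746e-05
  1.33242415e+00 -2.80522877e+00]
```

View pics/w3.png

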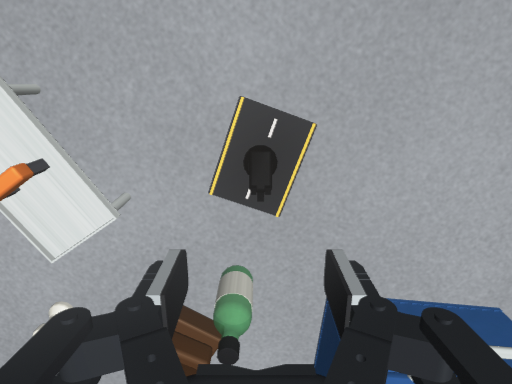

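The knight stands upright, centred on the road at (262,165). Next I measure the handle bar more closely from the saved pictures.

```bash
python3 - <<'E'
from h import *
ex=R.from_euler("z",36.65,degrees=True).as_matrix()[:2,:2]; C=np.array([.5295,.1863])
m,f=cam("wrist"); w1=dict(m); w1["extrinsics"]=np.load("w1.npz")["E"]
for n,fn,c in(("wrist","w1",(w1,f)),("top","top0",cam("top"))):
    im=cv2.imread(f"pics/{fn}.png"); hsv=cv2.cvtColor(im,cv2.COLOR_BGR2HSV)
    # sample brightness along case x across the bar, at z=.121, for several case y
    for y in(-.04,-.02,0,.02,.04):
        xs=np.arange(-.125,-.085,.0005); v=[]
        for x in xs:
            u=proj(n,[*(C+ex@[x,y]),.121],c).astype(np.float32); v.append(cv2.getRectSubPix(im,(1,1),(float(u[0]),float(u[1])))[0,0].mean())
        v=np.array(v); w=np.clip(v-np.median(v)-15,0,None); print(fn,y,round((w*xs).sum()/max(w.sum(),1),4), end=" ")
    print()
    for xx in(-.07,.07): pass
go([*(C+ex@[-.105,0]),.2],36.65)
print(C+ex@[-.105,0])
E
```

```text
w1 -0.04 -0.107 w1 -0.02 -0.107 w1 0 -0.107 w1 0.02 -0.1071 w1 0.04 -0.107 
top0 -0.04 -0.1059 top0 -0.02 -0.1055 top0 0 -0.1053 top0 0.02 -0.1054 top0 0.04 -0.1055 
t 8.925 turn [-0.003  0.006  2.119] shift final [2.118 1.258 0.109] shift cur [-1.449  1.992  0.103]
[0.44525883 0.12362285]
```

Emit:
drive_tool --pt "0 0 0 0 0 0.22 -0.5" --pt "0 0 0 0 0 0.22 -0.5" --pt "0 0 0 0 0 0.22 -0.2" --pt "0 0 0 0 0 0.22 0" --pt "0 0 0 0 0 0.22 0.2" --pt "0 0 0 0 0 0.22 0.3" --pt "0 0 0 0 0 0.22 0.3" --pt "0 0 0 0 0 0.22 0.3" --pt "0 0 0 0 0 0.22 0.3" --pt "0 0 0 0 0 0.14 0.3" --pt "0.1 0.05 0 0 0 0 0.3"

```text
time_s: 10.3
tool_pos: [0.4667, -0.1093, 0.2071]
tool_rot: [-0.002, 0.449, 0.893, 0.0]
ft_force: [0.2, 0.1, -0.9]
finger_gap: 0.0301
grip_force: 0.0
```

Emit:
drive_tool --pt "0.4 0.24 0 0 0 0 0.3" --pt "0.5 0.3 0 0 0 0 0.3" --pt "0.5 0.3 0 0 0 0 0.3" --pt "0.5 0.3 0 0 0 0 0.3" --pt "0.1 0.05 0 0 0 0 0.3" --pt "0 0 0 0 0 0 0.3"

```text
time_s: 11.05
tool_pos: [0.4433, 0.1222, 0.2082]
tool_rot: [-0.0, 0.448, 0.894, -0.0]
ft_force: [-0.0, -0.2, -1.1]
finger_gap: 0.03
grip_force: 0.0
```

```bash
python3 - <<'E'
from h import *
s=status.sense();print(s["tool_pos"],s["finger_gap"]);go([.4455,.1236,.1],36.65)
E
```

```text
[0.44326527 0.12221929 0.20819489] 0.030006014990038615
t 11.05 turn [-0.002 -0.001  0.003] shift final [-0.002  0.026  1.082] shift cur [-0.003  0.028  1.082]
```

Emit:
drive_tool --pt "0 0.015 0.4 0 0 0 0.3" --pt "0 0 0.4 0 0 0 0.3" --pt "0 0 0.2 0 0 0 0.3" --pt "0 0 0.1 0 0 0 0.3" --pt "0 0 0 0 0 0 0.5" --pt "0 0 0 0 0 0 0.7" --pt "0 0 0 0 0 0 0.8" --pt "0 0 0 0 0 0 1" --pt "0 0 0 0 0 0 1" --grip_force 25

```text
time_s: 12.18
tool_pos: [0.4463, 0.1225, 0.1]
tool_rot: [0.001, 0.449, 0.893, 0.0]
ft_force: [0.8, -2.8, 5.7]
finger_gap: 0.0087
grip_force: 24.7
```

```bash
python3 - <<'E'
from h import *
s=status.sense();print(s["tool_pos"],s["finger_gap"])
p=s["tool_pos"]; u=np.array([.8023,.5969])
pv=p[:2]+u*.175
th=np.r_[0,.06:1.81:.14][:14]; th=np.linspace(0,1.8,16)
x=-.175*np.cos(th)+.004*np.sin(th); z=.175*np.sin(th)+.004*np.cos(th)
for t,a,b in zip(th[1:],np.diff(x)*10,-np.diff(z)*10): print(round(t,2),round(a,3),round(b,3))
E
```

```text
[0.44630692 0.12246326 0.09999831] 0.008656626300566002
0.12 0.017 -0.209
0.24 0.042 -0.206
0.36 0.067 -0.199
0.48 0.09 -0.19
0.6 0.112 -0.178
0.72 0.132 -0.163
0.84 0.151 -0.146
0.96 0.167 -0.127
1.08 0.181 -0.106
1.2 0.193 -0.083
1.32 0.201 -0.06
1.44 0.207 -0.035
1.56 0.21 -0.01
1.68 0.209 0.015
1.8 0.206 0.04
```

Emit:
drive_tool --pt "0 0.005 -0.1 0 0 0 1" --pt "0 0.012 -0.11 0 0 0 1" --pt "0 0.042 -0.206 0 0 0 1" --pt "0 0.067 -0.2 0 0 0 1" --pt "0 0.09 -0.19 0 0 0 1" --pt "0 0 0 0 0 0 1"

```text
time_s: 12.92
tool_pos: [0.4628, 0.1351, 0.1802]
tool_rot: [0.001, 0.449, 0.893, -0.001]
ft_force: [0.8, -5.7, 0.4]
finger_gap: 0.0089
grip_force: 24.7
```

```bash
python3 - <<'E'
from h import *
s=status.sense();p=s["tool_pos"];print(p,s["finger_gap"],s["ft_force"])
d=(p-[.4463,.1225,.1]); print("case x",d[:2]@[.8023,.5969],"y",d[:2]@[-.5969,.8023],"z",d[2],"expected x .0216 z .0805 at .48")
E
```

```text
[0.46276244 0.13512012 0.18018314] 0.008865110189274843 [ 0.77508916 -5.69935442  0.37225658]
case x 0.020740760341739325 y 0.0002986907147726213 z 0.08018314483247455 expected x .0216 z .0805 at .48
```

Emit:
drive_tool --pt "0 0.112 -0.178 0 0 0 1" --pt "0 0.132 -0.163 0 0 0 1" --pt "0 0.151 -0.146 0 0 0 1" --pt "0 0.167 -0.127 0 0 0 1" --pt "0 0.18 -0.106 0 0 0 1" --pt "0 0.19 -0.083 0 0 0 1" --pt "0 0.2 -0.06 0 0 0 1" --pt "0 0 0 0 0 0 1"

```text
time_s: 13.92
tool_pos: [0.5542, 0.2032, 0.2666]
tool_rot: [0.001, 0.449, 0.893, 0.0]
ft_force: [-1.6, -2.5, 7.5]
finger_gap: 0.0092
grip_force: 26.4
```

```bash
python3 - <<'E'
from h import *
s=status.sense();p=s["tool_pos"];print(p,s["finger_gap"],s["ft_force"])
d=(p-[.4463,.1225,.1]); print("case x",d[:2]@[.8023,.5969],"y",d[:2]@[-.5969,.8023],"z",d[2],"expected x .1352 z .1665 at 1.32")
cv2.imwrite("pics/s4.png",cv2.resize(eyes.grab_frame("scene")[20:260,130:450,::-1],None,fx=2.3,fy=2.3))
E
```

```text
[0.55419185 0.20324559 0.26658422] 0.009173867502977629 [-1.56825808 -2.51512466  7.53824665]
case x 0.1347586741697542 y 0.00038154682655947356 z 0.16658422103719897 expected x .1352 z .1665 at 1.32
```

View pics/s4.png

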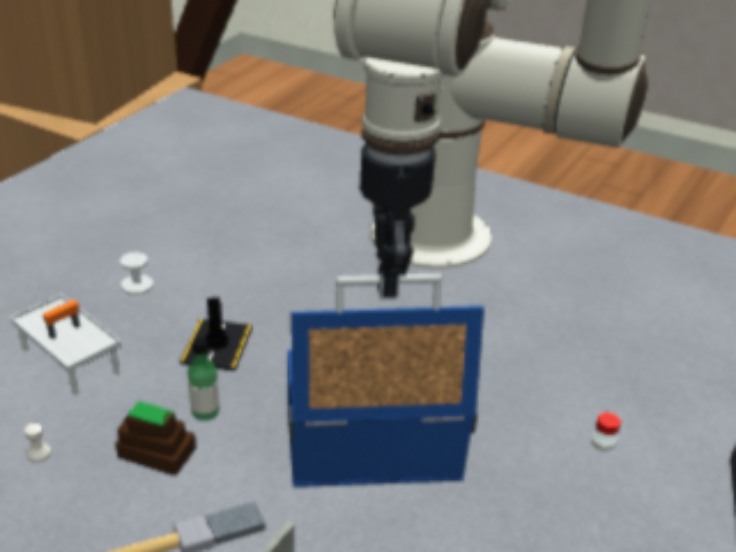

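The lid has followed to about 1.3 rad, held at its bar at crop (390,282), and the knight still stands at (215,325). I carry on over to the stop.

Emit:
drive_tool --pt "0 0.2 -0.035 0 0 0 1" --pt "0 0.2 -0.01 0 0 0 1" --pt "0 0.2 0.01 0 0 0 1" --pt "0 0.12 0.02 0 0 0 1" --pt "0 0.08 0.015 0 0 0 1" --pt "0 0.03 0.005 0 0 0 1" --pt "0 0 0 0 0 0 1"

```text
time_s: 14.85
tool_pos: [0.6196, 0.252, 0.2643]
tool_rot: [-0.001, 0.45, 0.893, -0.001]
ft_force: [1.2, -2.6, -0.1]
finger_gap: 0.0093
grip_force: 26.6
```

```bash
python3 - <<'E'
from h import *
s=status.sense();p=s["tool_pos"];print(p,s["finger_gap"],s["ft_force"])
d=(p-[.4463,.1225,.1]); print("case x",d[:2]@[.8023,.5969],"y",d[:2]@[-.5969,.8023],"z",d[2],"expected x .2187 z .1655 at 1.8")
E
```

```text
[0.61964692 0.251993   0.26430986] 0.009301267096157594 [ 1.18923841 -2.56316189 -0.10854632]
case x 0.21637060723850593 y 0.00042145352830195304 z 0.1643098606911673 expected x .2187 z .1655 at 1.8
```

Emit:
drive_tool --pt "0 0.02 0 0 0 0 1" --pt "0 0.02 0.005 0 0 0 1" --pt "0 0 0 0 0 0 1"

```text
time_s: 15.22
tool_pos: [0.6214, 0.2534, 0.2639]
tool_rot: [-0.002, 0.45, 0.893, -0.003]
ft_force: [-5.4, -8.5, -0.1]
finger_gap: 0.0086
grip_force: 26.7
```

Emit:
drive_tool --pt "0 0 0 0 0 0 0.5" --pt "0 0 0 0 0 0 0.1" --pt "0 0 0 0 0 0 0" --pt "0 0 0 0 0 0 0" --pt "0 0 -0.3 0 0 0 0" --pt "0 0 -0.5 0 0 0 0" --pt "0 0 0 0 0 0 0" --pt "0 0 0 0 0 0 -1"

```text
time_s: 16.23
tool_pos: [0.6232, 0.255, 0.3445]
tool_rot: [-0.0, 0.449, 0.893, 0.0]
ft_force: [0.2, -0.3, -1.0]
finger_gap: 0.0595
grip_force: 0.0
```

```bash
python3 - <<'E'
from h import *
s=status.sense();print(s["joints"],s["finger_gap"])
im=eyes.grab_frame("scene")[:,:,::-1]; cv2.imwrite("pics/s5.png",im)
a=cv2.imread("pics/s5.png"); hsv=cv2.cvtColor(a,cv2.COLOR_BGR2HSV)
# handle ends expected in the open pose
C=np.array([.5295,.1863]); M=R.from_euler("z",36.65,degrees=True).as_matrix()[:2,:2]
for y in(-.055,0,.055): 
    u=proj("scene",[*(C+M@[.07+.0437,y]),.284]); print("bar exp",u.round(1), a[int(u[1])-6:int(u[1])+7,int(u[0])].mean(1).round())
t=cv2.imread("pics/top0.png")
go([.6195,-.281,.2],76.3)
E
```

```text
[ 2.09262535e-01  3.75231819e-01  1.11730437e+00  1.27246619e-04
  1.64915459e+00 -4.29459630e-01] 0.05954311016689355
bar exp [280.7 161.5] [168. 168. 168. 170. 187. 197. 179. 143. 110.  99. 102. 103. 103.]
bar exp [303.4 160.7] [160. 161. 161. 164. 178. 205. 199. 161. 131. 145. 165. 167. 168.]
bar exp [326.1 160. ] [166. 166. 167. 164. 168. 198. 203. 170. 134. 115. 116. 121. 125.]
t 16.275 turn [-0.002 -0.002 -0.882] shift final [-1.236 -5.214  1.434] shift cur [-4.284 -3.219  1.435]
```

Emit:
drive_tool --pt "0 0 0 0 0 -0.22 -1" --pt "0 0 0 0 0 -0.22 -1" --pt "0 0 0 0 0 -0.22 -1" --pt "0 0 0 0 0 -0.22 -1" --pt "-0.06 -0.25 0 0 0 0 -1" --pt "-0.12 -0.52 0 0 0 0 -1" --pt "-0.12 -0.52 0 0 0 0 -1" --pt "-0.12 -0.52 0 0 0 0 -1" --pt "-0.12 -0.52 0 0 0 0 -1" --pt "-0.12 -0.52 0 0 0 0 -1" --pt "-0.12 -0.52 0 0 0 0 -1" --pt "-0.12 -0.52 0 0 0 0 -1"

```text
time_s: 17.77
tool_pos: [0.617, -0.1458, 0.3428]
tool_rot: [-0.001, 0.12, 0.993, 0.001]
ft_force: [1.0, -0.0, 0.1]
finger_gap: 0.0855
grip_force: 0.0
```

Emit:
drive_tool --pt "-0.12 -0.52 0 0 0 0 -1" --pt "-0.12 -0.52 0 0 0 0 -1" --pt "-0.09 -0.35 0.3 0 0 0 -1" --pt "0 0 0.4 0 0 0 -1" --pt "0 0 0 0 0 0 -1" --pt "0 0 0 0 0 0 -1"

```text
time_s: 18.52
tool_pos: [0.617, -0.2869, 0.2757]
tool_rot: [0.0, 0.12, 0.993, -0.0]
ft_force: [-0.3, -0.2, 0.9]
finger_gap: 0.0854
grip_force: 0.0
```

```bash
python3 - <<'E'
from h import *
c=cam("wrist"); cv2.imwrite("pics/w5.png",eyes.grab_frame("wrist")[:,:,::-1])
im=cv2.imread("pics/w5.png"); hsv=cv2.cvtColor(im,cv2.COLOR_BGR2HSV); H,S,V=[hsv[:,:,i].astype(int) for i in range(3)]
g=(H<20)&(S>140)&(V>120); print("grip",g.sum(),rect("wrist",g,.098,c)); ys,xs=np.nonzero(g); print(xs.min(),xs.max(),ys.min(),ys.max())
d=(((V>170)&(S<40))|g); d=cv2.morphologyEx(d.astype(np.uint8),cv2.MORPH_OPEN,np.ones((7,7))); d=cv2.morphologyEx(d,cv2.MORPH_CLOSE,np.ones((9,9))); print("deck",d.sum(),rect("wrist",d,.061,c))
ys,xs=np.nonzero(d); print(xs.min(),xs.max(),ys.min(),ys.max())
s=status.sense(); print(s["tool_pos"]); go([.6195,-.281,.2],76.3)
E
```

```text
grip 665 (array([ 616.5878, -280.6595], dtype=float32), np.float32(53.812572), np.float32(11.859549), np.float32(166.21382))
256 268 141 194
deck 10650 (array([ 616.36206, -281.1582 ], dtype=float32), np.float32(150.68066), np.float32(83.54868), np.float32(76.20062))
114 397 0 315
[ 0.61744172 -0.28702544  0.27688807]
t 18.575 turn [-0.001  0.003 -0.001] shift final [-0.006  0.063  0.769] shift cur [-0.004  0.064  0.769]
```

```bash
python3 -c "
from h import *
go([.6178,-.2806,.072],76.2)"
```

```text
t 18.575 turn [-0.001  0.003  0.001] shift final [0.012 0.063 2.049] shift cur [0.017 0.065 2.049]
```

Emit:
drive_tool --pt "0.01 0.06 0.5 0 0 0 -0.4" --pt "0 0 0.55 0 0 0 -0.2" --pt "0 0 0.55 0 0 0 -0.2" --pt "0 0 0.3 0 0 0 -0.2" --pt "0 0 0.15 0 0 0 -0.2" --pt "0 0 0 0 0 0 0.2" --pt "0 0 0 0 0 0 0.5" --pt "0 0 0 0 0 0 0.7" --pt "0 0 0 0 0 0 1" --pt "0 0 0 0 0 0 1" --pt "0 0 0 0 0 0 1" --grip_force 60

```text
time_s: 19.95
tool_pos: [0.6186, -0.2821, 0.0726]
tool_rot: [0.002, 0.12, 0.993, -0.001]
ft_force: [-0.8, 1.4, 6.0]
finger_gap: 0.0126
grip_force: 59.4
```

Emit:
drive_tool --pt "0 0 -0.1 0 0 0 1" --pt "0 0 -0.3 0 0 0 1" --pt "0 0 -0.4 0 0 0 1" --pt "0 0 -0.5 0 0 0 1" --pt "0 0 -0.5 0 0 0 1" --pt "0 0 -0.2 0 0 -0.1 1" --pt "0 0 0 0 0 -0.2 1" --pt "0 0 0 0 0 -0.2 1" --pt "0 0 0 0 0 -0.2 1" --pt "0 0 0 0 0 -0.2 1" --pt "0 0 0 0 0 -0.2 1" --pt "0 0 0 0 0 -0.184 1"

```text
time_s: 21.45
tool_pos: [0.6166, -0.2808, 0.269]
tool_rot: [-0.001, -0.377, 0.926, 0.001]
ft_force: [0.1, -0.1, -3.2]
finger_gap: 0.0132
grip_force: 58.8
```

```bash
python3 -c "
from h import *
s=status.sense();print(s['finger_gap'],s['ft_force'],s['tool_pos'])
C=np.array([.5295,.1863]);ex=R.from_euler('z',36.65,degrees=True).as_matrix()[:2,:2]
go([*(C+ex@[-.03,-.0]),.29],126.65)"
```

```text
0.013163982486794576 [ 0.11080572 -0.11347547 -3.17630666] [ 0.61655864 -0.28079648  0.2690381 ]
t 21.45 turn [ 0.002 -0.001  0.169] shift final [-1.79   4.267 -0.21 ] shift cur [-2.338  3.993 -0.203]
```

Emit:
drive_tool --pt "0 0 -0.1 0 0 0.17 1" --pt "-0.1 0.24 -0.1 0 0 0 1" --pt "-0.2 0.48 0 0 0 0 1" --pt "-0.22 0.53 0 0 0 0 1" --pt "-0.22 0.53 0 0 0 0 1" --pt "-0.22 0.53 0 0 0 0 1" --pt "-0.22 0.53 0 0 0 0 1" --pt "-0.22 0.53 0 0 0 0 1" --pt "-0.22 0.53 0 0 0 0 1" --pt "-0.13 0.31 0 0 0 0 1" --pt "-0.04 0.06 0 0 0 0 1" --pt "0 0 0 0 0 0 1"

```text
time_s: 22.95
tool_pos: [0.5082, 0.1687, 0.2895]
tool_rot: [-0.0, -0.312, 0.95, -0.0]
ft_force: [-0.1, 0.5, -3.4]
finger_gap: 0.0129
grip_force: 59.2
```

```bash
python3 -c "
from h import *
s=status.sense();print(s['finger_gap'],s['ft_force'],s['tool_pos'])
C=np.array([.5295,.1863]);ex=R.from_euler('z',36.65,degrees=True).as_matrix()[:2,:2]
go([*(C+ex@[0,-.0]),.29],126.65)
cv2.imwrite('pics/w6.png',eyes.grab_frame('wrist')[:,:,::-1]); np.savez('w6.npz',E=cam('wrist')[0]['extrinsics'])"
```

```text
0.012900885480233638 [-0.14205509  0.46308061 -3.39270557] [0.50819465 0.16874343 0.28947598]
t 22.95 turn [-0.    -0.001 -0.007] shift final [-0.276  0.014 -0.005] shift cur [-0.276  0.015 -0.006]
```

View pics/w6.png

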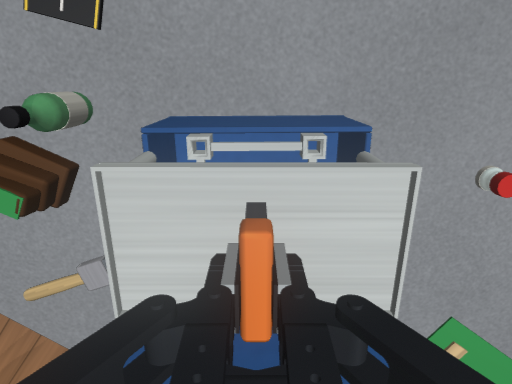

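The wrist view shows the tier level and aligned above the case. The two front sockets are at (200,148) and (314,147), and the tier's front rim edge runs from (98,166) to (417,168). I compare the two from these numbers.

```bash
python3 - <<'E'
from h import *
im=cv2.imread("pics/w6.png"); c=cam("wrist")
C=np.array([.5295,.1863]);M=R.from_euler('z',36.65,degrees=True).as_matrix()[:2,:2]
hsv=cv2.cvtColor(im,cv2.COLOR_BGR2HSV); S,V=hsv[...,1].astype(int),hsv[...,2].astype(int)
P=[]
for x0,x1 in((186,216),(300,330)):
    w=((V>150)&(S<60)).astype(np.uint8); w=w[128:162,x0:x1]
    ct,hi=cv2.findContours(w,cv2.RETR_CCOMP,cv2.CHAIN_APPROX_NONE)
    h=max([k for k,q in zip(ct,hi[0]) if q[3]>=0],key=cv2.contourArea,default=None)
    o=max(ct,key=cv2.contourArea)
    for nm,k in(("hole",h),("outer",o)):
        if k is None: print("nohole"); continue
        b=cv2.boundingRect(k); u=b[0]+x0+(b[2]-1)/2; v=b[1]+128+(b[3]-1)/2; p=onz("wrist",u,v,.034,c)[:2]
        print(nm,u,v,b[2:],"case frame",M.T@(p-C)*1000)
# tier rim: bright extent at rows below front edge
t=status.sense()["tool_pos"]; zr=t[2]-.0726+.061
for row in(190,215,240,260):
    r=np.nonzero((V[row]>120)&(S[row]<60)&(np.arange(512)>60)&(np.arange(512)<450))[0]
for col in(130,180,220,300,350,390):
    g=im[150:185,col].mean(1); k=np.argmax(np.abs(np.diff(g))); 
    print("col",col,"edge",k+150.5,M.T@(onz("wrist",col,k+150.5,zr,c)[:2]-t[:2])*1000, g[::4].round())
for row in(200,230,260):
    g=im[row].mean(1); dl=np.abs(np.diff(g)); l=85+dl[85:115].argmax()+.5; r=400+dl[400:425].argmax()+.5
    a,b=[M.T@(onz("wrist",u,row,zr,c)[:2]-t[:2])*1000 for u in(l,r)]; print("row",row,l,r,a,b)
E
```

```text
hole 198.5 146.5 (18, 16) case frame [-37.64971026 -70.40340361]
outer 198.0 148.5 (25, 26) case frame [-35.22780404 -71.15400899]
hole 315.0 145.5 (19, 16) case frame [-37.91145776  69.76106445]
outer 314.5 148.5 (24, 26) case frame [-34.27703858  69.33763532]
col 130 edge 166.5 [-44.56138487 -59.01979471] [130. 135. 132. 130. 141. 188. 187. 182. 183.]
col 180 edge 166.5 [-44.40060596 -35.30311768] [ 94.  95.  96. 120. 140. 188. 188. 184. 184.]
col 220 edge 150.5 [-51.93706285 -16.0180789 ] [185.  95.  96. 120. 140. 187. 188. 186. 184.]
col 300 edge 150.5 [-51.68410642  21.35341459] [136.  85.  94. 123. 138. 185. 190. 188. 185.]
col 350 edge 161.5 [-46.27689051  45.1452909 ] [ 53.  54.  55. 111. 138. 185. 190. 188. 186.]
col 390 edge 166.5 [-43.72522102  64.32367192] [135. 133. 134. 137. 138. 185. 190. 187. 187.]
row 200 99.5 412.5 [-27.8281338 -76.0894204] [-26.78417331  77.38643623]
row 230 109.5 407.5 [-11.73096313 -73.51927036] [-10.70288653  77.13602434]
row 260 114.5 402.5 [  5.37943207 -73.39268755] [ 6.40833081 76.86957475]
```

```bash
python3 -c "
from h import *
go([.5292,.1851,.125],126.65)"
```

```text
t 23.0 turn [-0.    -0.001 -0.008] shift final [-0.267  0.012  1.645] shift cur [-0.269  0.014  1.645]
```

Emit:
drive_tool --pt "-0.1 0.01 0 0 0 -0.008 1" --pt "-0.17 0 0 0 0 0 1" --pt "0 0 0 0 0 0 1" --pt "0 0 0.2 0 0 0 1" --pt "0 0 0.3 0 0 0 1" --pt "0 0 0.3 0 0 0 1" --pt "0 0 0.3 0 0 0 1" --pt "0 0 0.3 0 0 0 1" --pt "0 0 0.2 0 0 0 1" --pt "0 0 0.05 0 0 0 1" --pt "0 0 0 0 0 0 1"

```text
time_s: 24.38
tool_pos: [0.5298, 0.1855, 0.1252]
tool_rot: [0.0, -0.314, 0.949, -0.0]
ft_force: [0.3, 0.2, -3.3]
finger_gap: 0.0133
grip_force: 59.1
```

```bash
python3 -c "
from h import *
s=status.sense();print(s['finger_gap'],s['ft_force'],s['wrist_torque']); go([.5292,.1851,.0786],126.65)"
```

```text
0.01328463466940931 [ 0.34917054  0.19096795 -3.317898  ] [ 0.00777473 -0.01209123 -0.06928201]
t 24.375 turn [-0.  0.  0.] shift final [0.007 0.001 0.466] shift cur [0.007 0.001 0.466]
```

Emit:
drive_tool --pt "0.005 0 0.1 0 0 0 1" --pt "0 0 0.05 0 0 0 1" --pt "0 0 0.04 0 0 0 1" --pt "0 0 0.03 0 0 0 1" --pt "0 0 0 0 0 0 1"

```text
time_s: 25.0
tool_pos: [0.529, 0.1855, 0.1025]
tool_rot: [-0.0, -0.315, 0.949, 0.0]
ft_force: [0.8, -0.1, -4.2]
finger_gap: 0.0124
grip_force: 59.2
```

Feet are 4 mm below the socket mouths without contact, so the posts are entering.

Emit:
drive_tool --pt "0 0 0.04 0 0 0 1" --pt "0 0 0.04 0 0 0 1" --pt "0 0 0.04 0 0 0 1" --pt "0 0 0.04 0 0 0 1" --pt "0 0 0 0 0 0 1"

```text
time_s: 25.62
tool_pos: [0.5288, 0.1854, 0.0862]
tool_rot: [-0.001, -0.315, 0.949, 0.0]
ft_force: [0.1, -0.6, -3.9]
finger_gap: 0.0127
grip_force: 59.2
```

Emit:
drive_tool --pt "0 0 0.03 0 0 0 1" --pt "0 0 0.025 0 0 0 1" --pt "0 0 0.015 0 0 0 1" --pt "0 0 0.01 0 0 0 1" --pt "0 0 0 0 0 0 1"

```text
time_s: 26.25
tool_pos: [0.5292, 0.1855, 0.0789]
tool_rot: [0.0, -0.315, 0.949, -0.0]
ft_force: [0.3, -0.1, -4.2]
finger_gap: 0.013
grip_force: 59.2
```

Emit:
drive_tool --pt "0 0 0.01 0 0 0 1" --pt "0 0 0 0 0 0 1"

```text
time_s: 26.5
tool_pos: [0.5294, 0.1856, 0.0786]
tool_rot: [0.0, -0.315, 0.949, -0.0]
ft_force: [-4.4, -0.4, 4.6]
finger_gap: 0.0129
grip_force: 60.4
```

It is seated: contact came at the predicted height. Now I release and go straight up.

Emit:
drive_tool --pt "0 0 0 0 0 0 0.5" --pt "0 0 0 0 0 0 0.2" --pt "0 0 0 0 0 0 -0.1" --pt "0 0 0 0 0 0 -0.1" --pt "0 0 0 0 0 0 -0.1" --pt "0 0 -0.2 0 0 0 -0.1" --pt "0 0 -0.4 0 0 0 -0.1" --pt "0 0 -0.5 0 0 0 -0.1" --pt "0 0 -0.5 0 0 0 -0.1" --pt "0.3 0 -0.4 0 0 0 -0.1" --pt "0.4 0 -0.2 0 0 0 -0.1" --pt "0 0 0 0 0 0 -0.1"

```text
time_s: 28.0
tool_pos: [0.473, 0.143, 0.3003]
tool_rot: [0.002, -0.314, 0.949, -0.001]
ft_force: [1.1, 0.2, -0.1]
finger_gap: 0.0471
grip_force: 0.0
```

```bash
python3 - <<'E'
from h import *
s=status.sense();print(s['ft_force'],s['finger_gap'])
c=cam("wrist"); im=eyes.grab_frame("wrist")[:,:,::-1].copy(); cv2.imwrite("pics/w7.png",im)
C=np.array([.5295,.1863]);M=R.from_euler('z',36.65,degrees=True).as_matrix()[:2,:2]
H,S,V=[cv2.cvtColor(im,cv2.COLOR_BGR2HSV)[...,i].astype(int) for i in range(3)]
g=(H<20)&(S>140)&(V>120); q=rect("wrist",g,.104,c); print("grip",q,"case frame",M.T@(q[0]/1000-C))
a=eyes.grab_frame("scene")[:,:,::-1]; 
for y in(-.03,0,.03):
    u=proj("scene",[*(C+M@[.07+.0437,y]),.284]); print("bar",u.round(), a[int(u[1])-6:int(u[1])+7,int(u[0])].mean(1).round())
o=cv2.imread("pics/s5.png"); k=cv2.absdiff(a.copy(),o)[120:160,205:250]; print("knight region diff",k.max(2).mean())
E
```

```text
[ 1.12377214  0.22986864 -0.11005816] 0.047056417440954325
grip (array([525.6893 , 183.69908], dtype=float32), np.float32(55.363216), np.float32(11.324975), np.float32(36.632874)) case frame [-0.00460991  0.00018803]
bar [291. 161.] [164. 166. 166. 169. 201. 206. 174. 140. 130. 153. 166. 167. 166.]
bar [303. 161.] [160. 160. 161. 163. 178. 205. 199. 160. 131. 145. 165. 166. 167.]
bar [316. 160.] [160. 161. 161. 164. 191. 202. 182. 146. 123. 143. 162. 163. 165.]
knight region diff 0.7727777777777778
```

The grip's apparent size, its 36.6° heading, the lid bar and the knight are all where they should be. Handing in.

```bash
python3 -c "
from station import manip
print(manip.hand_in())"
```

```text
the job is handed in; nothing more can be done
None
```

The job is handed in at about 28 s of the 72 s allowed, with no verdict returned; my last measurements show the knight upright on the road piece, the lid resting on its stop, and the tier seated in its sockets and released.

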